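# Lay out a stereoscope's lens board, spacer, dish and tweezers for assembly

## Task

Set up the bench for the next gluing, all seen from where the robot stands: seat the rosewood lens board (the plate with two large openings) fully home on both pins of the aluminium fixture, and set the bone spacer flat on top of it, midway between the two large openings. Stand the white mixing dish to the left of the fixture, in line with it, with a clear gap of 8 cm between the fixture's left end and the dish's rim, and lay the tweezers in the middle of that gap, parallel to the fixture's left end edge and centred on it. Keep the dish upright, and leave everything else on the table where it is.

Things in the scene. Friction and masses are not known exactly. Their poses are not given: they have to be found in the camera images.
- jig: Fixed aluminium fixture, base 90 (x) x 170 (y) x 10 mm. Origin: centre of its underside, on the table; +y runs along it to its left end, +x away from the robot (turned up to 0.2 rad). Two dark pads at y = +60 and -60 mm, tops 16 mm above the table, carry the board. From each rises a pin 8 mm across, 15 mm high, top 5 mm tapered: round at +60, diamond (square on edge) at -60.
- lens_board_mid (a point): Loose dark red rosewood lens board, a plate 60 (x) x 140 (y) x 10 mm, about 75 g. The point is its centre, half-way up; z is up, y along its length. Two large openings 34 mm wide at y = +33 and -33 mm; two locating holes 10 mm wide at y = +60 and -60 mm fit over the fixture's pins, 1 mm to spare all round, either way round. Gripped across its 60 mm width.
- spacer_mid (a point): Loose round bone (ivory-white) spacer ring, 30 mm outside, 14 mm bore, 14 mm high, about 20 g, lying flat. The point is its centre, half-way up.
- dish_mid (a point): Loose round white ceramic mixing dish, 60 mm across its straight upright wall (52 mm at the foot), 28 mm high, wall 4 mm, about 90 g, open at the top. The point is its centre, half-way up (14 mm above the underside).
- tweezers_mid (a point): Loose blued steel tweezers lying flat, 120 mm long along x (tips at +x, joined end at -x), 12 mm wide and 8 mm high in the middle, rigid, about 30 g. The point is its middle, 4 mm above the underside. Gripped across the width near the middle.
- eyepiece_mid (a point): Bystander, leave alone: cracked walnut eyepiece plate 45 x 85 x 8 mm with one 26 mm opening, lying loose. The point is its centre.
- jar: Bystander, leave alone: small jar 44 mm across, 50 mm high. Origin at the centre of its underside.
- lens_cell: Bystander, leave alone: thin brass ring 42 mm outside, 34 mm bore, 12 mm high. Origin at the centre of its underside.
- screwdriver: Bystander, leave alone: screwdriver 150 mm long lying along its x axis.
- spatula: Bystander, leave alone: mixing spatula 170 mm long lying along its x axis.
There are look-alikes about, which are no part of the job. Several things have the shape of the jig; the one meant has the colours described above.

How it is judged:
At the end, for the whole second after the job is handed in: Board home on both pins (4 mm; height 2.5 mm); spacer flat on it within 8 mm of its centre; dish upright 195 mm and tweezers 125 mm left of the fixture's centre (dish 15 mm; tweezers 12 mm along, 15 mm across, parallel to its end within 0.2 rad); all released and at rest (x of lens_board_mid in the frame of jig between -0.004 and 0.004 m and y of lens_board_mid in the frame of jig between -0.004 and 0.004 m and z of lens_board_mid in the frame of jig between 0.0185 and 0.0235 m and angle between the y axis of lens_board_mid and the y axis of jig, either way round below 0.06 rad and angle between the z axis of lens_board_mid and the z axis of jig, either way round below 0.05 rad and x of spacer_mid in the frame of lens_board_mid between -0.008 and 0.008 m and y of spacer_mid in the frame of lens_board_mid between -0.008 and 0.008 m and z of spacer_mid in the frame of lens_board_mid between 0.0095 and 0.0145 m and angle between the z axis of spacer_mid and the z axis of jig, either way round below 0.1 rad and x of dish_mid in the frame of jig between -0.015 and 0.015 m and y of dish_mid in the frame of jig between 0.18 and 0.21 m and z of dish_mid in the frame of jig between 0.01 and 0.018 m and angle between dish_mid's own z axis and vertical below 0.1 rad and x of tweezers_mid in the frame of jig between -0.015 and 0.015 m and y of tweezers_mid in the frame of jig between 0.113 and 0.137 m and z of tweezers_mid in the frame of jig between 0 and 0.008 m and angle between the x axis of tweezers_mid and the x axis of jig, either way round below 0.2 rad and angle between the z axis of tweezers_mid and the z axis of jig, either way round below 0.15 rad and linear speed of each of lens_board, spacer, dish, tweezers below 0.02 m/s and contact force between each of lens_board, spacer, dish, tweezers and the fingers below 0.05 N); the robot touches nothing.
It fails at once if a bystander is displaced by more than 20 mm (distance of any of eyepiece_mid, jar, lens_cell, screwdriver, spatula from where it was at the start of the episode above 0.02 m).
It fails at once if the dish is tipped by more than 0.6 rad (angle between dish_mid's own z axis and vertical above 0.6 rad).
It also fails if it takes over 112 s, if anything falls off the work surface, if the arm or the gripper's body presses on something with over 40 N, if the wrist force passes 120 N, or if a joint passes its speed limit or range.

## Robot

A 7-joint arm with a two-finger parallel gripper is mounted at the origin on the work surface. World frame = base frame: x ahead of the robot, y to its left, z up, the work surface at z = 0. Lengths are in m, angles in rad, forces in N, time in s.
With the tool pointing down it reaches from about 0.4 to 0.85 m from the base axis. Payload 10.4 kg.
Tool frame: the origin (TCP) lies midway between the tips of the shut fingers; the grasp point (between the pads) lies hold_point_z behind it (hold_point_z is the distance from the TCP to the grasp point, in m); z points along the fingers, y is the line along which they close (so a half turn about z gives the same grasp; the last joint's range is limited). The gripper opens to 87 mm and grips with 3 to 60 N. Pads are 19 mm wide; open, the fingers measure 117 mm over their backs; the gripper's body (75 mm by 190 mm) begins 51 mm behind the grasp point.
Start: joints at [-1.209, 0.332, -0.065, 1.46, 0.022, 1.35, -0.088], TCP at [0.235, 0.579, 0.223] pointing down, gripper open.
Joint ranges: [-2.6, 2.6], [-0.5, 2.12], [-1.47, 1.34], [0.16, 2.42], [-1.27, 4.41], [0.06, 2.06], [-2.6, 2.6]. Speed limits (rad/s): [2.22, 2.22, 2.79, 2.79, 3.14, 3.14, 3.14].

## Interface

Orientations are given as a unit quaternion [x, y, z, w].
In Python, from bench import * gives the robot as it stands. The module is installed in compiled form; this text tells all that it offers.
- The arm moves only by the tool drive_tool, never from a script. Its argument "increments" is a list of rows, each a list of 6 numbers: the shift along the tool's x, y, z scaled (see below), then the turn, a rotation vector about the tool's x, y, z scaled (see below). In form: [[dx, dy, dz, rx, ry, rz], ...]. A call has exactly 5 rows; each row is the pose to reach, as a shift and turn from the pose commanded when the call began, along the tool's axes at that moment; what a row does not reach only later rows make up. The controller multiplies each number of a shift by 300 mm and each number of a turn by pi/4 rad. A row lasts 1/12 s, in which the tool goes at most 41.7 mm and 7.16 degrees, less where a joint would pass 70% of its speed; a pose out of reach is approached as far as the arm can. A call with a number of a shift or a turn outside -1 to 1 is refused whole. A call with a gripper value outside its range is refused whole. "claw" is the closure, from 0 (fully open) to 1 (shut), set as the call begins (left out, the last holds). The fingers move at their own pace and stop on an object; "force" is the grip in N (left out, the last holds). Time passes only in rows, so rows that repeat a pose let the fingers close, or fill a call up. It gives the time, the measured TCP pose, the force, the opening and the grip force at its end, in the units of the state.
- read_state(): the state, without advancing time (a new reading comes with each control period).
- camera(name): name is "scene" or "top"; returns the picture (480x640x3 uint8, blue, green, red); there is no depth.
- get_calibration(name): a dict with "K" (3x3 intrinsics, pixels), "position" and "rotation" of the camera in the world. Camera axes: x right, y down, z forward; pixel columns grow to the right and rows downward; lengths in m; the calibration is good to about 2 mm. A picture is of the moment at which its call begins. get_calibration takes no time and is no camera call.
- close_job(): hands the job in; it is judged then, once.
The state is a dict: "time": time; "joint_positions": joint angles; "joint_vel": joint speeds; "joint_torque": joint torques, N m; "ee_pos": TCP position; "eef_rot": TCP orientation; "ft_force": force on the tool from outside, world axes, zero at the start; "torque": the same for the moment, N m; "width": finger opening in m; "grip_force": force on a finger pad.
Only numpy, scipy, OpenCV 4.12 (cv2) and the standard library are available. Lean on these libraries where they do the work, as an engineer would, in place of code of your own. Each camera call takes 0.05 s, during which the arm holds its last target. There are 200 camera calls.

## Working session

There is one attempt and no reset: what is moved stays moved. The work goes in short steps, Python scripts to look and compute and a tool call to move; the robot and the scene stay as the last step left them, time stands still between calls to the robot, and variables do not carry over. Pictures are saved under pics/ and viewed, at most 14 in all, crops included, and the job is handed in when it is done.

Besides the shell and the picture viewer there is one more tool, called by a JSON object that holds its "name" and its "arguments", one argument or row to a line. drive_tool: Moves the arm, as the interface text tells. Its arguments: {"type":"object","properties":{"increments":{"type":"array","items":{"type":"array","items":{"type":"number"}}},"claw":{"type":"number"},"force":{"type":"number"}},"required":["increments"]}

```bash
mkdir -p pics
python3 - <<'E'
from bench import *
import cv2
for n in("scene","top"):
    cv2.imwrite(f"pics/{n}0.png",camera(n)); c=get_calibration(n); print(n,c)
s=read_state(); print(s)
try: print(hold_point_z)
except Exception as e: print(e)
E
ls
```

```text
scene {'K': array([[608.75650714,   0.        , 315.85497664],
       [  0.        , 608.75650714, 235.73087772],
       [  0.        ,   0.        ,   1.        ]]), 'position': array([ 1.28902049, -0.69344718,  0.89951814]), 'rotation': array([ 0.82067532,  0.365033  , -0.16635472, -0.40690176])}
top {'K': array([[442.25832868,   0.        , 320.82856912],
       [  0.        , 442.25832868, 241.25126194],
       [  0.        ,   0.        ,   1.        ]]), 'position': array([0.38273881, 0.03863933, 1.07311421]), 'rotation': array([-0.69505878,  0.71514543, -0.05147714,  0.05301331])}
{'time': 0.1, 'joint_positions': array([-1.20859337,  0.33282754, -0.06470938,  1.46082869,  0.02156823,
        1.34990717, -0.0884989 ]), 'joint_vel': array([ 0.00054263, -0.00109865,  0.00057861, -0.00280959, -0.00073012,
       -0.00018809,  0.0001035 ]), 'joint_torque': array([ 1.90724357e-03, -6.24544144e+01,  2.49236869e-02, -3.90717459e+01,
       -6.13572984e-02,  3.65032721e-02,  7.85493194e-05]), 'ee_pos': array([0.23447067, 0.57898627, 0.22183541]), 'eef_rot': array([ 1.91205973e-01,  9.81549728e-01, -6.28831514e-04, -1.11003517e-04]), 'ft_force': array([0.4052356 , 0.28613702, 0.65833768]), 'torque': array([ 0.03862003, -0.01700039,  0.04060609]), 'grip_force': 0.0, 'width': 0.08711746440876066}
0.0187
pics
```

View pics/top0.png

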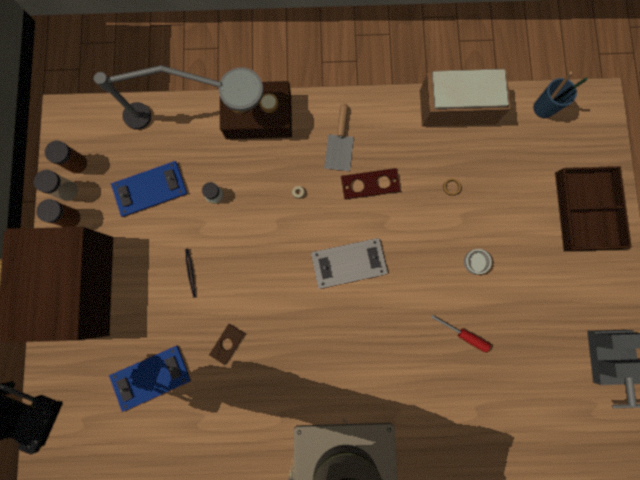

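View pics/scene0.png

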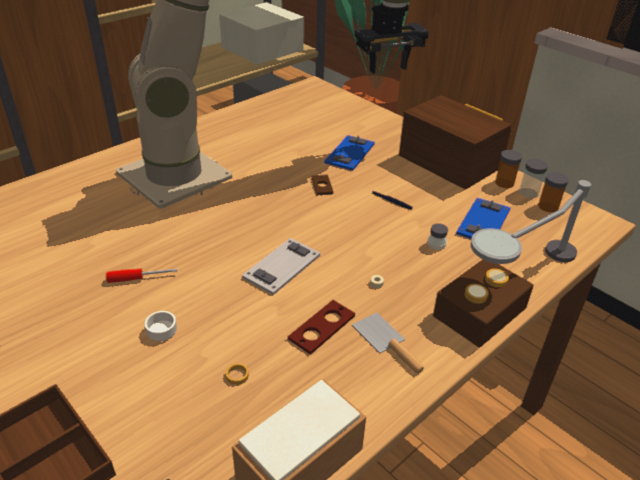

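```bash
cat > h.py <<'E'
from bench import *
import cv2, numpy as np
from scipy.spatial.transform import Rotation as R
def cal(n):
    c=get_calibration(n); return c["K"],np.array(c["position"]),R.from_quat(c["rotation"]).as_matrix()
def p2w(n,uv,z):
    K,p,M=cal(n); uv=np.atleast_2d(np.asarray(uv,float))
    d=(M@np.linalg.inv(K)@np.c_[uv,np.ones(len(uv))].T).T
    return p+d*((z-p[2])/d[:,2])[:,None]
def w2p(n,X):
    K,p,M=cal(n); q=(K@M.T@(np.atleast_2d(X)-p).T).T; return q[:,:2]/q[:,2:]
def grab(n,f=None):
    im=camera(n)
    if f: cv2.imwrite(f"pics/{f}.png",im)
    return im
def crop(im,box,s,f):
    x0,y0,x1,y1=box; cv2.imwrite(f"pics/{f}.png",cv2.resize(im[y0:y1,x0:x1],None,fx=s,fy=s,interpolation=cv2.INTER_CUBIC))
def yaw():  # direction of tool y and x in world
    s=read_state(); M=R.from_quat(s["eef_rot"]).as_matrix(); return s["ee_pos"],M
def plan(pos,ang):
    """shift (scaled units) and turn to bring TCP to pos with finger line (tool y) at world angle ang, tool down"""
    s=read_state(); p=s["ee_pos"]; M=R.from_quat(s["eef_rot"]).as_matrix()
    best=None
    for k in(0,np.pi):
        a=ang+k; y=np.array([np.cos(a),np.sin(a),0]); z=np.array([0,0,-1.]); T=np.c_[np.cross(y,z),y,z]
        rv=R.from_matrix(M.T@T).as_rotvec()
        if best is None or np.linalg.norm(rv)<np.linalg.norm(best): best=rv
    sh=M.T@(np.array(pos)-p)
    print("shift",np.round(sh/0.3,3),"turn",np.round(best/(np.pi/4),3),"dist",round(np.linalg.norm(sh),3),"q7",round(s["joint_positions"][6],2),"t",s["time"])
E
python3 - <<'E'
from h import *
im=cv2.imread("pics/top0.png"); sc=cv2.imread("pics/scene0.png")
A=cv2.resize(im[150:300,280:500],None,fx=3,fy=3,interpolation=cv2.INTER_CUBIC)
B=cv2.resize(im[240:310,160:220],None,fx=2,fy=2,interpolation=cv2.INTER_CUBIC)
A[-140:,-120:]=B; cv2.imwrite("pics/a.png",A)
hsv=cv2.cvtColor(im,cv2.COLOR_BGR2HSV)
for n,uv in dict(jig=(349,250),board=(371,184),board2=(372,176),sp=(296,188),dish=(469,262),tw=(191,273),table=(420,230),shade=(345,310)).items(): print(n,hsv[uv[1],uv[0]],im[uv[1],uv[0]])
for n,uv in dict(jig=(349,263),board=(371,184),sp=(299,192),dish=(479,262),tw=(191,273),eye=(228,344),jar=(212,193)).items(): print(n,p2w("top",uv,.01).round(3))
E
```

```text
jig [ 17  35 131] [113 123 131]
board [  3 171  64] [21 26 64]
board2 [  4 245  53] [ 2  9 53]
sp [ 19  74 149] [106 133 149]
dish [17 44 93] [77 86 93]
tw [177  53  48] [39 38 48]
table [ 14 129 144] [ 71 106 144]
shade [ 15 124 140] [ 72 106 140]
jig [[ 0.486 -0.028  0.01 ]]
board [[ 0.681 -0.09   0.01 ]]
sp [[0.666 0.089 0.01 ]]
dish [[ 0.48  -0.341  0.01 ]]
tw [[0.473 0.353 0.01 ]]
eye [[0.303 0.264 0.01 ]]
jar [[0.67  0.304 0.01 ]]
```

View pics/a.png

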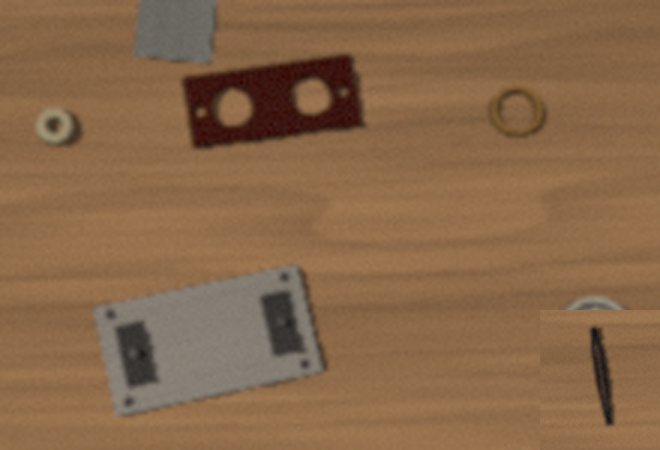

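The top view shows the jig at (349,263), rosewood board (371,184), spacer (299,192), dish (479,262) and tweezers (191,273). Now I'll fit precise poses by silhouette.

```bash
cat > fit.py <<'E'
from h import *
from scipy.optimize import minimize
S=6
def box(lx,ly,z0,z1): return np.array([[x,y,z] for x in(-lx/2,lx/2) for y in(-ly/2,ly/2) for z in(z0,z1)])
def cyl(rs):  # [(r,z)...]
    t=np.linspace(0,2*np.pi,48,endpoint=False); return np.concatenate([np.c_[r*np.cos(t),r*np.sin(t),0*t+z] for r,z in rs])
OBJ=dict(jig=box(.09,.17,0,.01),board=box(.06,.14,0,.01),spacer=cyl([(.015,0),(.015,.014)]),dish=cyl([(.026,0),(.03,.008),(.03,.028)]))
def mask(n,im,name,p):
    """colour mask near the guess, filled"""
    h=cv2.cvtColor(im,cv2.COLOR_BGR2HSV).astype(int); H,Sa,V=h[...,0],h[...,1],h[...,2]
    m=((Sa>150)&(V<110)&((H<9)|(H>170))) if name=="board" else (Sa<95)
    m=m.astype(np.uint8)*255
    uv=w2p(n,OBJ[name]+[p[0],p[1],0]); c=uv.mean(0); r=np.ptp(uv,0).max()*.75+3
    g=np.zeros_like(m); cv2.circle(g,tuple(int(v) for v in c),int(r),255,-1); m&=g
    cs,_=cv2.findContours(m,cv2.RETR_EXTERNAL,cv2.CHAIN_APPROX_NONE); k=max(cs,key=cv2.contourArea)
    o=np.zeros_like(m); cv2.drawContours(o,[cv2.convexHull(k)],-1,255,-1); return o
def fit(n,im,name,p0,z=0.):
    m=mask(n,im,name,p0).astype(np.float32)/255
    x,y,w,h=cv2.boundingRect((m>0).astype(np.uint8)); x-=4;y-=4;w+=8;h+=8
    M=cv2.resize(m[y:y+h,x:x+w],None,fx=S,fy=S,interpolation=cv2.INTER_NEAREST)
    M=cv2.GaussianBlur(M,(0,0),S*.7)
    def f(q):
        a=q[2]*10; X=OBJ[name]@R.from_euler("z",a).as_matrix().T+[q[0],q[1],z]
        uv=(w2p(n,X)+.5-[x,y])*S-.5
        g=np.zeros_like(M); cv2.fillConvexPoly(g,cv2.convexHull((uv*16).round().astype(np.int32)),1,shift=4)
        return ((cv2.GaussianBlur(g,(0,0),S*.7)-M)**2).sum()/M.sum()
    q0=np.array([p0[0],p0[1],p0[2]/10])
    r=minimize(f,q0,method="Nelder-Mead",options=dict(initial_simplex=q0+np.vstack([np.zeros(3),np.diag([.008,.008,.015])]),xatol=2e-5,fatol=1e-6))
    return r.x*[1,1,10],r.fun
E
python3 - <<'E'
from fit import *
G=dict(jig=(.486,-.028,.15),board=(.681,-.09,.1),spacer=(.666,.089,0),dish=(.48,-.341,0))
ims={n:cv2.imread(f"pics/{n}0.png") for n in("top","scene")}
for k in G:
    for n in ims:
        q,e=fit(n,ims[n],k,G[k]); print(k,n,q.round(4),round(e,4))
# jig pins top and tweezers
im=ims["top"]; h=cv2.cvtColor(im,cv2.COLOR_BGR2HSV)
m=((h[...,2]<85)).astype(np.uint8); m[:240]=0;m[310:]=0;m[:,:175]=0;m[:,210:]=0
ys,xs=np.nonzero(m); r=cv2.fitLine(np.c_[xs,ys].astype(np.float32),cv2.DIST_L2,0,.01,.01).ravel()
t=(xs-r[2])*r[0]+(ys-r[3])*r[1]; e=[r[2:]+r[:2]*t.min(),r[2:]+r[:2]*t.max()]; w=p2w("top",e,.004); print(m.sum(),e,w.round(4),w.mean(0),np.linalg.norm(w[0]-w[1]))
print(p2w("top",[xs.mean(),ys.mean()],.004))
E
```

```text
jig top [ 0.4873 -0.0269  0.1849] 0.0138
jig scene [ 0.4846 -0.0267  0.1853] 0.0019
board top [ 0.684  -0.0884  0.1192] 0.0136
board scene [ 0.6823 -0.0882  0.1148] 0.0272
spacer top [ 0.6675  0.0923 -0.0699] 0.0193
spacer scene [0.6652 0.0927 0.1477] 0.068
dish top [ 0.4808 -0.3344 -0.066 ] 0.0163
dish scene [ 0.4787 -0.3334 -0.0295] 0.0032
272 [array([187.00653523, 248.84346563]), array([194.35585335, 296.10017594])] [[0.5327 0.3658 0.004 ]
 [0.4176 0.3462 0.004 ]] [0.47517148 0.35599254 0.004     ] 0.11676093211728478
[[0.47761219 0.35640723 0.004     ]]
```

Run:
```python
from h import *
p,M=yaw(); print(M.round(3))
plan((.683,-.088,.15),.117)
```

```text
[[-0.927  0.375 -0.   ]
 [ 0.375  0.927 -0.001]
 [-0.    -0.001 -1.   ]]
shift [-2.22  -1.499  0.241] turn [-1.000e-03  1.000e-03  1.361e+00] dist 0.807 q7 -0.09 t 0.1
```

{"name": "drive_tool", "arguments": {
  "increments": [
    [-0.114,-0.076,0,0,0,0],
    [-0.228,-0.152,0,0,0,0],
    [-0.342,-0.228,0,0,0,0],
    [-0.456,-0.304,0,0,0,0],
    [-0.57,-0.38,0,0,0,0]
  ],
  "claw": 0,
  "force": 20
}}

```text
time: 0.52
ee_pos: [0.351, 0.4075, 0.2223]
eef_rot: [0.191, 0.982, -0.0, -0.0]
ft_force: [1.2, -0.4, 0.6]
width: 0.0871
grip_force: 0.0
```

{"name": "drive_tool", "arguments": {
  "increments": [
    [-0.114,-0.076,0,0,0,0],
    [-0.228,-0.152,0,0,0,0],
    [-0.342,-0.228,0,0,0,0],
    [-0.456,-0.304,0,0,0,0],
    [-0.57,-0.38,0,0,0,0]
  ]
}}

```text
time: 0.93
ee_pos: [0.4666, 0.2376, 0.2225]
eef_rot: [0.191, 0.982, 0.0, -0.0]
ft_force: [0.3, 0.1, 0.2]
width: 0.0872
grip_force: 0.0
```

{"name": "drive_tool", "arguments": {
  "increments": [
    [-0.114,-0.076,0,0,0,0.13],
    [-0.228,-0.152,0,0,0,0.26],
    [-0.342,-0.228,0,0,0,0.39],
    [-0.456,-0.304,0,0,0,0.52],
    [-0.57,-0.38,0,0,0,0.65]
  ]
}}

```text
time: 1.35
ee_pos: [0.5823, 0.0679, 0.2224]
eef_rot: [0.435, 0.9, 0.0, -0.0]
ft_force: [0.7, 0.6, 0.1]
width: 0.0874
grip_force: 0.0
```

Run:
```python
from h import *
plan((.683,-.088,.12),.117)
```

```text
shift [-0.616 -0.06   0.341] turn [-0.    -0.     0.705] dist 0.212 q7 0.56 t 1.35
```

{"name": "drive_tool", "arguments": {
  "increments": [
    [-0.12,-0.012,0.05,0,0,0.14],
    [-0.24,-0.024,0.1,0,0,0.28],
    [-0.37,-0.036,0.15,0,0,0.42],
    [-0.49,-0.048,0.2,0,0,0.56],
    [-0.616,-0.06,0.25,0,0,0.705]
  ]
}}

```text
time: 1.77
ee_pos: [0.6837, -0.0869, 0.1463]
eef_rot: [0.665, 0.747, -0.0, -0.0]
ft_force: [-0.2, 0.9, 0.7]
width: 0.0869
grip_force: 0.0
```

Run:
```python
from h import *
plan((.683,-.0883,.0025),.117)
```

```text
shift [-0.004 -0.003  0.479] turn [-0.001 -0.     0.   ] dist 0.144 q7 0.36 t 1.7667
```

{"name": "drive_tool", "arguments": {
  "increments": [
    [-0.001,-0.001,0.12,0,0,0],
    [-0.002,-0.002,0.24,0,0,0],
    [-0.004,-0.003,0.36,0,0,0],
    [-0.004,-0.003,0.44,0,0,0],
    [-0.004,-0.003,0.477,0,0,0]
  ]
}}

```text
time: 2.18
ee_pos: [0.6797, -0.0866, 0.0002]
eef_rot: [0.663, 0.749, -0.002, -0.003]
ft_force: [-42.9, 3.6, 94.7]
width: 0.087
grip_force: 50.3
```

{"name": "drive_tool", "arguments": {
  "increments": [
    [0,0,0,0,0,0],
    [0,0,0,0,0,0],
    [0,0,0,0,0,0],
    [0,0,0,0,0,0],
    [0,0,0,0,0,0]
  ],
  "claw": 1,
  "force": 20
}}

```text
time: 2.6
ee_pos: [0.6828, -0.0869, 0.005]
eef_rot: [0.663, 0.749, 0.0, 0.0]
ft_force: [0.3, 0.1, -0.1]
width: 0.0614
grip_force: 0.3
```

{"name": "drive_tool", "arguments": {
  "increments": [
    [0,0,0,0,0,0],
    [0,0,0,0,0,0],
    [0,0,0,0,0,0],
    [0,0,0,0,0,0],
    [0,0,0,0,0,0]
  ]
}}

```text
time: 3.02
ee_pos: [0.6829, -0.0869, 0.005]
eef_rot: [0.663, 0.749, 0.0, 0.0]
ft_force: [-0.5, -0.0, 5.2]
width: 0.0594
grip_force: 20.0
```

{"name": "drive_tool", "arguments": {
  "increments": [
    [0,0,-0.02,0,0,0],
    [0,0,-0.08,0,0,0],
    [0,0,-0.16,0,0,0],
    [0,0,-0.22,0,0,0],
    [0,0,-0.25,0,0,0]
  ]
}}

```text
time: 3.43
ee_pos: [0.6833, -0.0874, 0.082]
eef_rot: [0.663, 0.749, 0.001, 0.001]
ft_force: [0.5, -0.7, -0.2]
width: 0.0598
grip_force: 20.0
```

Run:
```python
from h import *
for n in("top","scene"): grab(n,n+"1")
im=cv2.imread("pics/scene1.png"); t=cv2.imread("pics/top1.png")
a=cv2.resize(im[180:400,230:430],None,fx=2.5,fy=2.5,interpolation=2); b=cv2.resize(t[100:320,280:430],None,fx=2,fy=2.5,interpolation=2)
cv2.imwrite("pics/b.png",np.hstack([a,b])[:600,:800])
plan((.486,-.0268,.08),.185)
```

```text
shift [ 0.28  -0.628  0.002] turn [ 0.003  0.    -0.081] dist 0.206 q7 0.39 t 3.5333
```

View pics/b.png

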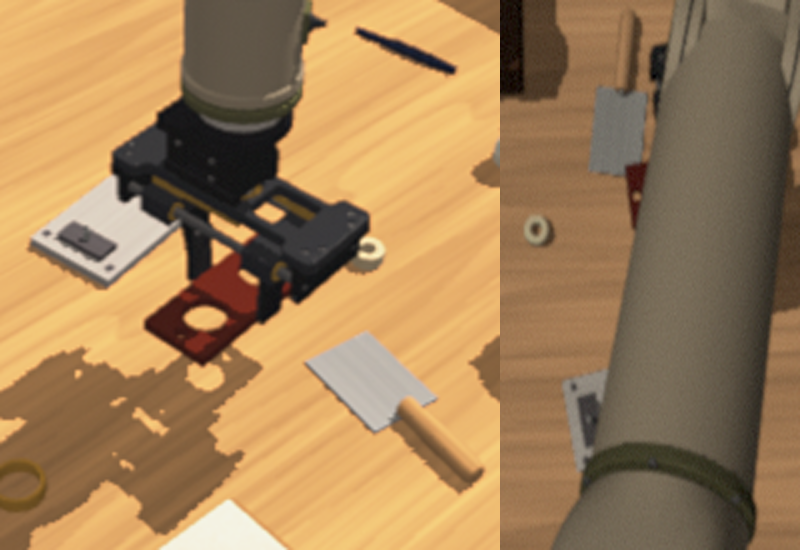

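{"name": "drive_tool", "arguments": {
  "increments": [
    [0.05,-0.12,0,0,0,-0.02],
    [0.11,-0.25,0,0,0,-0.04],
    [0.17,-0.38,0,0,0,-0.06],
    [0.23,-0.51,0,0,0,-0.08],
    [0.28,-0.628,0,0.003,0,-0.081]
  ]
}}

```text
time: 3.95
ee_pos: [0.4828, -0.0259, 0.0776]
eef_rot: [0.638, 0.77, -0.002, -0.002]
ft_force: [0.1, 0.9, 0.2]
width: 0.0594
grip_force: 20.0
```

{"name": "drive_tool", "arguments": {
  "increments": [
    [0,0,0.02,0,0,0],
    [0,0,0.04,0,0,0],
    [0,0,0.06,0,0,0],
    [0,0,0.075,0,0,0],
    [0,0,0.08,0,0,0]
  ]
}}

```text
time: 4.37
ee_pos: [0.4861, -0.0273, 0.0542]
eef_rot: [0.639, 0.769, -0.002, -0.001]
ft_force: [-0.9, 0.1, -1.0]
width: 0.0596
grip_force: 20.0
```

Run:
```python
from h import *
im=grab("scene","scene2"); grab("top","top2"); s=read_state(); print(s["ee_pos"],s["ft_force"])
c=w2p("scene",s["ee_pos"])[0]; print(c)
crop(im,(210,200,350,305),5,"c"); plan((.486,-.0268,.05),.185)
```

```text
[ 0.48604746 -0.0273132   0.05466163] [ 0.2875916   0.00509947 -0.73497648]
[281.54091915 247.74160723]
shift [0.002 0.    0.016] turn [-0.005  0.001 -0.   ] dist 0.005 q7 0.27 t 4.4667
```

View pics/c.png

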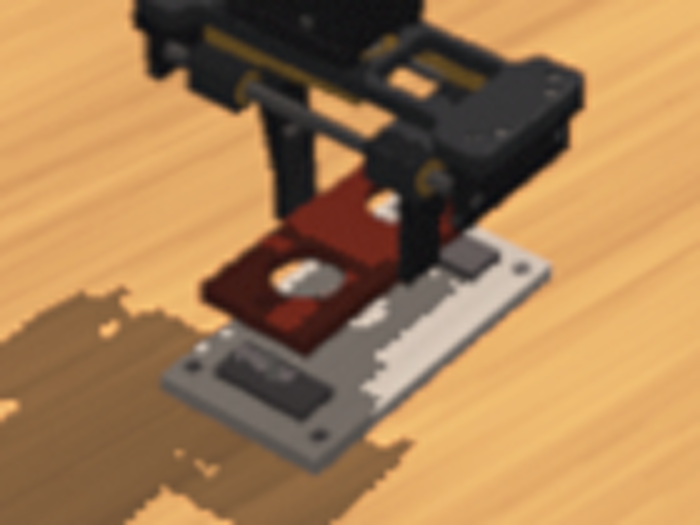

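```bash
cat > held.py <<'E'
from fit import *
def held(im,zb,yaw0,p0,name="board",cmax=280):
    h=cv2.cvtColor(im,cv2.COLOR_BGR2HSV).astype(int); 
    m=((h[...,1]>150)&((h[...,0]<7)|(h[...,0]>172))&(h[...,2]<150)).astype(np.float32)
    x,y,w,hh=235,215,cmax-235,70
    k=np.ones((3,3),np.uint8)
    mm=m[y:y+hh,x:x+w].astype(np.uint8)
    n,l,st,_=cv2.connectedComponentsWithStats(mm); j=1+st[1:,4].argmax(); mm=(l==j).astype(np.uint8)
    cs,_=cv2.findContours(mm,0,1); mm[:]=0; cv2.drawContours(mm,[cv2.convexHull(c) for c in cs],-1,1,-1)
    M=cv2.GaussianBlur(cv2.resize(mm.astype(np.float32),None,fx=S,fy=S,interpolation=0),(0,0),S*.7)
    def f(q,full=False):
        X=OBJ["board"]@R.from_euler("z",yaw0).as_matrix().T+[q[0],q[1],zb]
        uv=(w2p("scene",X)+.5-[x,y])*S-.5
        g=np.zeros_like(M); cv2.fillConvexPoly(g,cv2.convexHull((uv*16).round().astype(np.int32)),1,shift=4)
        d=(cv2.GaussianBlur(g,(0,0),S*.7)-M)**2
        ys=np.arange(M.shape[0])[:,None]/S+y; xs=np.arange(M.shape[1])[None]/S+x
        return (d*((ys-258)>-(xs-250)*.0-(np.clip(xs-250,0,99))*.55)).sum()/M.sum()
    q0=np.array(p0[:2]); r=minimize(f,q0,method="Nelder-Mead",options=dict(initial_simplex=q0+np.array([[0,0],[.006,0],[0,.006]]),xatol=2e-5,fatol=1e-6))
    cv2.imwrite("pics/m.png",(mm*255)); return r.x,r.fun
E
python3 - <<'E'
from held import *
im=cv2.imread("pics/scene2.png")
for cm in(265,272,280): print(held(im,.0497,.185,(.486,-.028),cmax=cm))
M=R.from_euler("z",.185).as_matrix()
def pr(c,z,pts): return w2p("scene",np.array(pts)@M.T+[c[0],c[1],z]).round(1).tolist()
for c in((.486,-.0282),):
  print(pr(c,.0597,[(.03,-.07,0),(-.03,-.07,0),(.03,-.07,-.01),(-.03,-.07,-.01)]))
print(pr((.4846,-.0267),0.031,[(0,.06,0),(0,-.06,0)]))
E
```

```text
(array([ 0.48439339, -0.02486147]), np.float64(0.0007015897426754236))
(array([ 0.48562848, -0.02523321]), np.float64(0.0012138617457821965))
(array([ 0.48049624, -0.02591964]), np.float64(0.002587816910818219))
[[271.1, 268.1], [249.7, 256.7], [271.2, 271.7], [249.9, 260.3]]
[[298.0, 242.4], [263.9, 269.5]]
```

{"name": "drive_tool", "arguments": {
  "increments": [
    [-0.001,0,0.01,0,0,0],
    [-0.002,0,0.02,-0.002,0,0],
    [-0.003,0,0.03,-0.003,0,0],
    [-0.004,0,0.04,-0.005,0,0],
    [-0.004,0,0.05,-0.005,0,0]
  ]
}}

```text
time: 4.88
ee_pos: [0.486, -0.028, 0.0401]
eef_rot: [0.639, 0.769, 0.001, 0.001]
ft_force: [0.2, -0.3, -0.8]
width: 0.0593
grip_force: 20.0
```

{"name": "drive_tool", "arguments": {
  "increments": [
    [0,0,0.006,0,0,0],
    [0,0,0.012,0,0,0],
    [0,0,0.018,0,0,0],
    [0,0,0.022,0,0,0],
    [0,0,0.026,0,0,0]
  ]
}}

```text
time: 5.3
ee_pos: [0.4861, -0.0278, 0.0325]
eef_rot: [0.639, 0.77, 0.001, 0.0]
ft_force: [-0.4, 0.5, 0.6]
width: 0.0599
grip_force: 20.0
```

{"name": "drive_tool", "arguments": {
  "increments": [
    [0,0,0.005,0,0,0],
    [0,0,0.01,0,0,0],
    [0,0,0.015,0,0,0],
    [0,0,0.02,0,0,0],
    [0,0,0.024,0,0,0]
  ]
}}

```text
time: 5.72
ee_pos: [0.4864, -0.0273, 0.0255]
eef_rot: [0.638, 0.77, 0.001, 0.001]
ft_force: [1.2, 3.0, 1.6]
width: 0.0598
grip_force: 20.0
```

Run:
```python
from h import *
im=grab("scene","scene3"); s=read_state(); print(s["ee_pos"],s["ft_force"],s["torque"])
crop(im,(210,200,350,305),4,"d"); plan((.486,-.0268,.05),.185)
```

```text
[ 0.48634373 -0.02739712  0.02533422] [2.10886374 3.1540778  1.54144979] [ 0.92007101 -0.36735709 -0.14952754]
shift [ 0.002 -0.001 -0.082] turn [ 0.003 -0.001  0.001] dist 0.025 q7 0.3 t 5.7667
```

View pics/d.png

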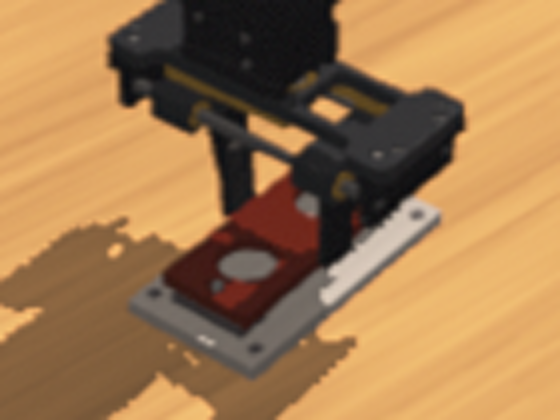

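The board's near hole sits on the pin, about 4 mm above the pad. Finishing the descent while easing the side load.

{"name": "drive_tool", "arguments": {
  "increments": [
    [0.002,0.001,0,0,0,0],
    [0.002,0.001,0.004,0,0,0],
    [0.002,0.001,0.008,0,0,0],
    [0.002,0.001,0.012,0,0,0],
    [0.002,0.001,0.016,0,0,0]
  ]
}}

```text
time: 6.18
ee_pos: [0.4863, -0.0271, 0.0207]
eef_rot: [0.639, 0.77, 0.001, 0.0]
ft_force: [-6.5, 2.4, 25.3]
width: 0.0594
grip_force: 20.0
```

{"name": "drive_tool", "arguments": {
  "increments": [
    [0,0,0.001,0,0,0],
    [0,0,0.002,0,0,0],
    [0,0,0.003,0,0,0],
    [0,0,0.003,0,0,0],
    [0,0,0.003,0,0,0]
  ]
}}

```text
time: 6.6
ee_pos: [0.4863, -0.0271, 0.0207]
eef_rot: [0.639, 0.769, 0.001, 0.0]
ft_force: [-6.6, 3.1, 20.0]
width: 0.0597
grip_force: 20.0
```

{"name": "drive_tool", "arguments": {
  "increments": [
    [0,0,0,0,0,0],
    [0,0,0,0,0,0],
    [0,0,0,0,0,0],
    [0,0,0,0,0,0],
    [0,0,0,0,0,0]
  ],
  "claw": 0
}}

```text
time: 7.02
ee_pos: [0.486, -0.0275, 0.0195]
eef_rot: [0.639, 0.769, 0.0, 0.0]
ft_force: [-0.4, 0.8, -0.0]
width: 0.0835
grip_force: 0.0
```

{"name": "drive_tool", "arguments": {
  "increments": [
    [0,0,-0.01,0,0,0],
    [0,0,-0.05,0,0,0],
    [0,0,-0.13,0,0,0],
    [0,0,-0.23,0,0,0],
    [0,0,-0.33,0,0,0]
  ]
}}

```text
time: 7.43
ee_pos: [0.4854, -0.0276, 0.1197]
eef_rot: [0.639, 0.769, -0.0, 0.0]
ft_force: [0.5, 0.2, 0.6]
width: 0.0869
grip_force: 0.0
```

Run:
```python
from fit import *
plan((.6664,.0925,.1),.185)
im=grab("scene","scene4")
try: print(fit("scene",im,"board",(.485,-.027,.185),.016))
except Exception as e: print(e)
```

```text
shift [0.283 0.667 0.066] turn [ 0.  0. -0.] dist 0.218 q7 0.21 t 7.4333
(array([ 0.48579289, -0.02635568,  0.24465746]), np.float64(0.6508446335792542))
```

{"name": "drive_tool", "arguments": {
  "increments": [
    [0.056,0.13,0.01,0,0,0],
    [0.112,0.26,0.02,0,0,0],
    [0.168,0.39,0.04,0,0,0],
    [0.224,0.53,0.055,0,0,0],
    [0.283,0.667,0.066,0,0,0]
  ]
}}

```text
time: 7.9
ee_pos: [0.6601, 0.0889, 0.0992]
eef_rot: [0.638, 0.77, 0.001, 0.0]
ft_force: [0.7, 0.0, 1.3]
width: 0.0873
grip_force: 0.0
```

{"name": "drive_tool", "arguments": {
  "increments": [
    [0,0,0.07,0,0,0],
    [0,0,0.14,0,0,0],
    [0,0,0.2,0,0,0],
    [0,0,0.24,0,0,0],
    [0,0,0.26,0,0,0]
  ]
}}

```text
time: 8.32
ee_pos: [0.6579, 0.0873, 0.02]
eef_rot: [0.639, 0.769, -0.0, -0.0]
ft_force: [-0.8, 1.0, 0.7]
width: 0.0868
grip_force: 0.0
```

Run:
```python
from fit import *
plan((.6664,.0925,.006),.185)
```

```text
shift [0.012 0.031 0.047] turn [-0.001  0.     0.   ] dist 0.017 q7 0.19 t 8.3167
```

{"name": "drive_tool", "arguments": {
  "increments": [
    [0.006,0.015,0,0,0,0],
    [0.012,0.031,0.01,0,0,0],
    [0.012,0.031,0.025,0,0,0],
    [0.012,0.031,0.038,0,0,0],
    [0.012,0.031,0.046,0,0,0]
  ]
}}

```text
time: 8.73
ee_pos: [0.6676, 0.0929, 0.0082]
eef_rot: [0.639, 0.77, 0.001, 0.001]
ft_force: [-0.5, -1.0, -0.6]
width: 0.0868
grip_force: 0.0
```

{"name": "drive_tool", "arguments": {
  "increments": [
    [0,0,0,0,0,0],
    [0,0,0,0,0,0],
    [0,0,0,0,0,0],
    [0,0,0,0,0,0],
    [0,0,0,0,0,0]
  ],
  "claw": 1,
  "force": 12
}}

```text
time: 9.15
ee_pos: [0.6676, 0.0928, 0.0085]
eef_rot: [0.639, 0.77, 0.001, 0.001]
ft_force: [-0.6, -0.1, -0.3]
width: 0.0619
grip_force: 0.0
```

{"name": "drive_tool", "arguments": {
  "increments": [
    [0,0,0,0,0,0],
    [0,0,0,0,0,0],
    [0,0,0,0,0,0],
    [0,0,0,0,0,0],
    [0,0,0,0,0,0]
  ]
}}

```text
time: 9.57
ee_pos: [0.6674, 0.0928, 0.0083]
eef_rot: [0.639, 0.77, 0.001, 0.0]
ft_force: [-0.2, 0.2, -0.6]
width: 0.0291
grip_force: 12.0
```

{"name": "drive_tool", "arguments": {
  "increments": [
    [0,0,0,0,0,0],
    [0,0,0,0,0,0],
    [0,0,0,0,0,0],
    [0,0,0,0,0,0],
    [0,0,0,0,0,0]
  ]
}}

```text
time: 9.98
ee_pos: [0.6674, 0.0928, 0.0082]
eef_rot: [0.639, 0.77, 0.001, 0.0]
ft_force: [-0.3, -0.6, 0.1]
width: 0.0293
grip_force: 12.0
```

{"name": "drive_tool", "arguments": {
  "increments": [
    [0,0,-0.02,0,0,0],
    [0,0,-0.08,0,0,0],
    [0,0,-0.16,0,0,0],
    [0,0,-0.22,0,0,0],
    [0,0,-0.25,0,0,0]
  ]
}}

```text
time: 10.4
ee_pos: [0.6686, 0.0927, 0.0864]
eef_rot: [0.639, 0.769, 0.002, 0.002]
ft_force: [0.0, -0.4, 0.0]
width: 0.0295
grip_force: 12.0
```

Run:
```python
from fit import *
for n in("scene","top"):
    im=grab(n,n+"5")
    try:
        print(n,fit(n,im,"board",(.485,-.027,.185),.016)); 
    except Exception as e: print(e)
a=cv2.resize(cv2.imread("pics/scene5.png")[190:310,220:360],None,fx=3,fy=3,interpolation=2); b=cv2.resize(cv2.imread("pics/top5.png")[210:330,280:420],None,fx=2.5,fy=3,interpolation=2)
cv2.imwrite("pics/e.png",np.hstack([a,b]))
plan((.486,-.0265,.08),.185)
```

```text
scene (array([ 0.48562981, -0.02611558,  0.24046295]), np.float64(0.6507565975189209))
top (array([ 0.48631642, -0.02865983,  0.18406393]), np.float64(0.03177735209465027))
shift [-0.279 -0.671  0.014] turn [ 0.006 -0.001  0.   ] dist 0.218 q7 0.16 t 10.5
```

View pics/e.png

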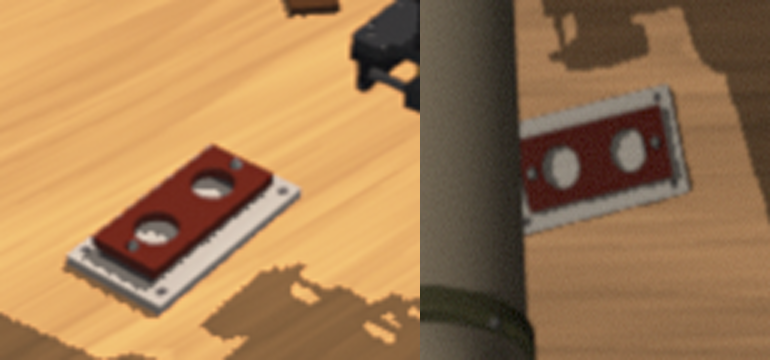

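The board is seated on both pins. Now the spacer goes over.

{"name": "drive_tool", "arguments": {
  "increments": [
    [-0.04,-0.1,0,0,0,0],
    [-0.09,-0.22,0,0,0,0],
    [-0.14,-0.34,0,0,0,0],
    [-0.19,-0.46,0,0,0,0],
    [-0.24,-0.57,0,0,0,0]
  ]
}}

```text
time: 10.92
ee_pos: [0.5096, -0.0103, 0.0813]
eef_rot: [0.638, 0.77, -0.0, -0.0]
ft_force: [0.8, -0.9, 0.4]
width: 0.0294
grip_force: 12.0
```

{"name": "drive_tool", "arguments": {
  "increments": [
    [-0.02,-0.06,0,0,0,0],
    [-0.039,-0.101,0.02,0,0,0],
    [-0.039,-0.101,0.04,0,0,0],
    [-0.039,-0.101,0.06,0,0,0],
    [-0.039,-0.101,0.08,0,0,0]
  ]
}}

```text
time: 11.33
ee_pos: [0.4853, -0.0259, 0.058]
eef_rot: [0.638, 0.77, 0.001, 0.0]
ft_force: [0.4, 0.3, -0.6]
width: 0.0293
grip_force: 12.0
```

Run:
```python
from fit import *
im=grab("scene"); plan((.486,-.0265,.034),.185)
crop(im,(210,200,350,305),4,"f")
```

```text
shift [-0.003  0.004  0.076] turn [-0.     0.     0.002] dist 0.023 q7 0.27 t 11.3833
```

View pics/f.png

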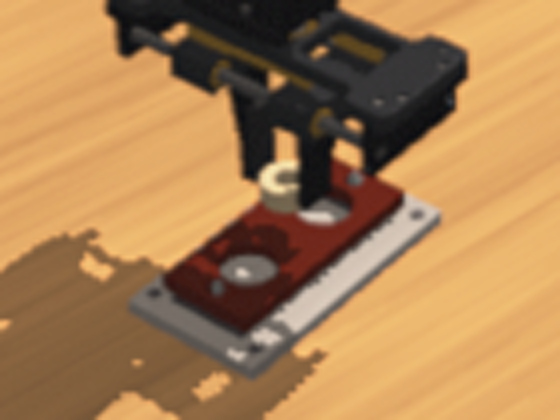

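The spacer is held level over the middle of the board; lowering.

{"name": "drive_tool", "arguments": {
  "increments": [
    [-0.001,0.002,0.015,0,0,0],
    [-0.003,0.004,0.03,0,0,0],
    [-0.003,0.004,0.045,0,0,0],
    [-0.003,0.004,0.06,0,0,0],
    [-0.003,0.004,0.07,0,0,0]
  ]
}}

```text
time: 11.8
ee_pos: [0.4862, -0.0272, 0.0372]
eef_rot: [0.639, 0.77, 0.0, 0.0]
ft_force: [0.3, -0.4, 0.4]
width: 0.0296
grip_force: 12.0
```

{"name": "drive_tool", "arguments": {
  "increments": [
    [0,0,0.003,0,0,0],
    [0,0,0.006,0,0,0],
    [0,0,0.008,0,0,0],
    [0,0,0.008,0,0,0],
    [0,0,0.008,0,0,0]
  ]
}}

```text
time: 12.22
ee_pos: [0.4864, -0.0272, 0.0357]
eef_rot: [0.639, 0.77, 0.001, 0.001]
ft_force: [-0.5, -0.3, 0.3]
width: 0.0295
grip_force: 12.0
```

{"name": "drive_tool", "arguments": {
  "increments": [
    [0,0,0.002,0,0,0],
    [0,0,0.004,0,0,0],
    [0,0,0.006,0,0,0],
    [0,0,0.007,0,0,0],
    [0,0,0.007,0,0,0]
  ]
}}

```text
time: 12.63
ee_pos: [0.4865, -0.0272, 0.0339]
eef_rot: [0.639, 0.769, 0.001, 0.0]
ft_force: [-3.5, -0.1, 9.3]
width: 0.0294
grip_force: 12.0
```

{"name": "drive_tool", "arguments": {
  "increments": [
    [0,0,0,0,0,0],
    [0,0,0,0,0,0],
    [0,0,0,0,0,0],
    [0,0,0,0,0,0],
    [0,0,0,0,0,0]
  ],
  "claw": 0
}}

```text
time: 13.05
ee_pos: [0.4863, -0.0272, 0.0333]
eef_rot: [0.639, 0.77, 0.001, 0.0]
ft_force: [-0.5, -0.7, 0.1]
width: 0.0552
grip_force: 0.0
```

{"name": "drive_tool", "arguments": {
  "increments": [
    [0,0,-0.01,0,0,0],
    [0,0,-0.05,0,0,0],
    [0,0,-0.13,0,0,0],
    [0,0,-0.23,0,0,0],
    [0,0,-0.33,0,0,0]
  ]
}}

```text
time: 13.47
ee_pos: [0.4856, -0.0276, 0.1334]
eef_rot: [0.639, 0.769, 0.0, 0.0]
ft_force: [0.9, 0.1, -0.5]
width: 0.0842
grip_force: 0.0
```

Run:
```python
from fit import *
im=grab("scene","scene6"); plan((.474,.356,.1),.169+np.pi/2)
crop(im,(210,200,350,305),4,"g")
```

```text
shift [1.266 0.185 0.132] turn [ 0.008  0.008 -1.98 ] dist 0.386 q7 0.2 t 13.5167
```

View pics/g.png

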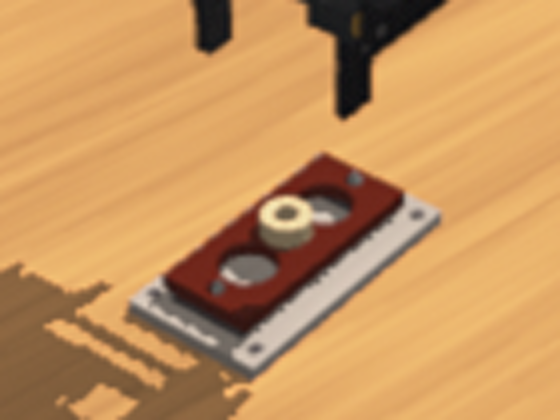

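The spacer rests flat, midway between the openings. Next the tweezers.

{"name": "drive_tool", "arguments": {
  "increments": [
    [0.12,0.018,0,0,0,-0.15],
    [0.25,0.036,0,0,0,-0.3],
    [0.38,0.054,0,0,0,-0.45],
    [0.5,0.072,0,0,0,-0.6],
    [0.63,0.09,0,0,0,-0.75]
  ]
}}

```text
time: 13.93
ee_pos: [0.4776, 0.1649, 0.1327]
eef_rot: [0.385, 0.923, 0.001, 0.001]
ft_force: [0.5, -0.4, 1.0]
width: 0.0868
grip_force: 0.0
```

Run:
```python
from fit import *
plan((.474,.356,.1),.169+np.pi/2)
```

```text
shift [0.462 0.439 0.11 ] turn [ 0.002  0.002 -1.222] dist 0.194 q7 0.41 t 13.9333
```

{"name": "drive_tool", "arguments": {
  "increments": [
    [0.09,0.085,0.01,0,0,-0.15],
    [0.18,0.17,0.02,0,0,-0.3],
    [0.27,0.26,0.03,0,0,-0.45],
    [0.36,0.35,0.05,0,0,-0.6],
    [0.462,0.439,0.08,0,0,-0.75]
  ]
}}

```text
time: 14.35
ee_pos: [0.4757, 0.3563, 0.109]
eef_rot: [0.101, 0.995, 0.001, 0.001]
ft_force: [1.1, -0.4, 0.8]
width: 0.0868
grip_force: 0.0
```

Run:
```python
from fit import *
plan((.474,.356,.06),.169+np.pi/2)
```

```text
shift [ 0.006 -0.002  0.163] turn [ 0.002  0.004 -0.473] dist 0.049 q7 0.71 t 14.35
```

{"name": "drive_tool", "arguments": {
  "increments": [
    [0.006,-0.002,0.04,0,0,-0.1],
    [0.006,-0.002,0.08,0,0,-0.22],
    [0.006,-0.002,0.12,0,0,-0.34],
    [0.006,-0.002,0.16,0,0,-0.47],
    [0.006,-0.002,0.2,0.002,0.004,-0.473]
  ]
}}

```text
time: 14.77
ee_pos: [0.4733, 0.3544, 0.0478]
eef_rot: [-0.084, 0.996, -0.0, -0.001]
ft_force: [-0.3, 1.0, 0.1]
width: 0.0869
grip_force: 0.0
```

Run:
```python
from fit import *
plan((.474,.356,.0045),.169+np.pi/2)
s=grab("scene","scene7"); crop(s,(350,170,430,230),7,"h")
X=w2p("scene",[(.474,.356,.004),(.474+.06*np.cos(.169),.356+.06*np.sin(.169),.004),(.474-.06*np.cos(.169),.356-.06*np.sin(.169),.004)]); print((X-[350,170])*7)
```

```text
shift [-0.003  0.005  0.144] turn [-0.001 -0.002  0.   ] dist 0.043 q7 1.07 t 14.7667
[[288.79091766 209.43104979]
 [428.20826255 268.76014883]
 [154.24112169 152.17333786]]
```

View pics/h.png

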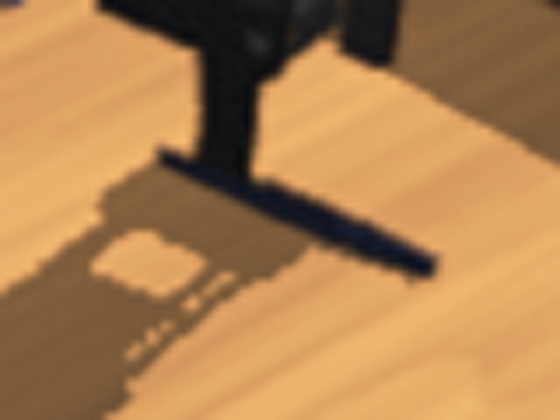

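The tweezers run from (160,152) to (432,265) in the crop, within a millimetre of the prediction. Descending.

{"name": "drive_tool", "arguments": {
  "increments": [
    [-0.003,0.005,0.04,0,0,0],
    [-0.003,0.005,0.08,0,0,0],
    [-0.003,0.005,0.11,0,0,0],
    [-0.003,0.005,0.13,0,0,0],
    [-0.003,0.005,0.135,0,0,0]
  ],
  "claw": 0.3
}}

```text
time: 15.23
ee_pos: [0.4733, 0.3556, 0.0066]
eef_rot: [-0.082, 0.997, -0.001, -0.002]
ft_force: [0.1, 0.3, -0.5]
width: 0.0643
grip_force: 0.0
```

{"name": "drive_tool", "arguments": {
  "increments": [
    [0,0,0.002,0,0,0],
    [0,0,0.004,0,0,0],
    [0,0,0.005,0,0,0],
    [0,0,0.006,0,0,0],
    [0,0,0.006,0,0,0]
  ]
}}

```text
time: 15.65
ee_pos: [0.4741, 0.3562, 0.0066]
eef_rot: [-0.082, 0.997, -0.0, -0.001]
ft_force: [0.0, 0.8, -0.0]
width: 0.0611
grip_force: 0.0
```

{"name": "drive_tool", "arguments": {
  "increments": [
    [0,0,0.002,0,0,0],
    [0,0,0.004,0,0,0],
    [0,0,0.006,0,0,0],
    [0,0,0.008,0,0,0],
    [0,0,0.008,0,0,0]
  ]
}}

```text
time: 16.07
ee_pos: [0.4738, 0.356, 0.0037]
eef_rot: [-0.082, 0.997, -0.001, -0.001]
ft_force: [1.0, -0.3, -1.0]
width: 0.0607
grip_force: 0.0
```

{"name": "drive_tool", "arguments": {
  "increments": [
    [0,0,0,0,0,0],
    [0,0,0,0,0,0],
    [0,0,0,0,0,0],
    [0,0,0,0,0,0],
    [0,0,0,0,0,0]
  ],
  "claw": 1,
  "force": 15
}}

```text
time: 16.48
ee_pos: [0.4739, 0.3561, 0.0039]
eef_rot: [-0.082, 0.997, -0.0, -0.001]
ft_force: [0.1, 0.1, 0.1]
width: 0.0356
grip_force: 0.0
```

{"name": "drive_tool", "arguments": {
  "increments": [
    [0,0,0,0,0,0],
    [0,0,0,0,0,0],
    [0,0,0,0,0,0],
    [0,0,0,0,0,0],
    [0,0,0,0,0,0]
  ]
}}

```text
time: 16.9
ee_pos: [0.4739, 0.3561, 0.0039]
eef_rot: [-0.082, 0.997, -0.0, -0.001]
ft_force: [0.3, 0.2, 0.6]
width: 0.0118
grip_force: 15.0
```

{"name": "drive_tool", "arguments": {
  "increments": [
    [0,0,-0.02,0,0,0],
    [0,0,-0.06,0,0,0],
    [0,0,-0.12,0,0,0],
    [0,0,-0.18,0,0,0],
    [0,0,-0.2,0,0,0]
  ]
}}

```text
time: 17.32
ee_pos: [0.4754, 0.3571, 0.0676]
eef_rot: [-0.082, 0.997, 0.001, 0.001]
ft_force: [0.0, 0.6, -0.7]
width: 0.0115
grip_force: 15.0
```

Run:
```python
from fit import *
plan((.463,.0961,.06),.185+np.pi/2)
```

```text
shift [ 0.183 -0.852  0.024] turn [ 0.002  0.003 -0.027] dist 0.261 q7 1.06 t 17.3167
```

{"name": "drive_tool", "arguments": {
  "increments": [
    [0.026,-0.12,0,0,0,0],
    [0.052,-0.24,0,0,0,0],
    [0.078,-0.36,0,0,0,-0.01],
    [0.104,-0.48,0,0,0,-0.02],
    [0.129,-0.6,0,0,0,-0.027]
  ]
}}

```text
time: 17.73
ee_pos: [0.4649, 0.1706, 0.0644]
eef_rot: [-0.093, 0.996, -0.0, -0.001]
ft_force: [1.1, -0.7, 0.1]
width: 0.0114
grip_force: 15.0
```

{"name": "drive_tool", "arguments": {
  "increments": [
    [0.014,-0.06,0,0,0,0],
    [0.028,-0.12,0,0,0,0],
    [0.042,-0.18,0,0,0,0],
    [0.054,-0.252,0.02,0,0,0],
    [0.054,-0.252,0.04,0,0,0]
  ]
}}

```text
time: 18.15
ee_pos: [0.4636, 0.0908, 0.0526]
eef_rot: [-0.09, 0.996, -0.001, -0.0]
ft_force: [0.4, -1.0, -0.7]
width: 0.0118
grip_force: 15.0
```

Run:
```python
from fit import *
plan((.463,.0961,.0045),.185+np.pi/2)
```

```text
shift [-0.001  0.018  0.16 ] turn [-0.002 -0.001 -0.005] dist 0.048 q7 1.51 t 18.15
```

{"name": "drive_tool", "arguments": {
  "increments": [
    [-0.001,0.016,0.04,0,0,-0.005],
    [-0.001,0.016,0.08,0,0,-0.005],
    [-0.001,0.016,0.12,0,0,-0.005],
    [-0.001,0.016,0.14,0,0,-0.005],
    [-0.001,0.016,0.148,0,0,-0.005]
  ]
}}

```text
time: 18.57
ee_pos: [0.462, 0.0997, 0.007]
eef_rot: [-0.095, 0.996, -0.001, -0.002]
ft_force: [0.3, -0.0, -0.7]
width: 0.0117
grip_force: 15.0
```

{"name": "drive_tool", "arguments": {
  "increments": [
    [0,0,0.003,0,0,0],
    [0,0,0.006,0,0,0],
    [0,0,0.008,0,0,0],
    [0,0,0.01,0,0,0],
    [0,0,0.01,0,0,0]
  ]
}}

```text
time: 18.98
ee_pos: [0.4627, 0.0997, 0.005]
eef_rot: [-0.095, 0.996, -0.0, -0.001]
ft_force: [0.6, 0.0, 0.1]
width: 0.0116
grip_force: 15.0
```

{"name": "drive_tool", "arguments": {
  "increments": [
    [0,-0.006,0,0,0,0],
    [0,-0.011,0,0,0,0],
    [0,-0.011,0.002,0,0,0],
    [0,-0.011,0.004,0,0,0],
    [0,-0.011,0.004,0,0,0]
  ]
}}

```text
time: 19.4
ee_pos: [0.4633, 0.0962, 0.0038]
eef_rot: [-0.094, 0.996, -0.0, -0.001]
ft_force: [-0.4, -1.3, 3.5]
width: 0.0116
grip_force: 15.0
```

{"name": "drive_tool", "arguments": {
  "increments": [
    [0,0,0,0,0,0],
    [0,0,0,0,0,0],
    [0,0,0,0,0,0],
    [0,0,0,0,0,0],
    [0,0,0,0,0,0]
  ],
  "claw": 0.6
}}

```text
time: 19.82
ee_pos: [0.4631, 0.0964, 0.0035]
eef_rot: [-0.095, 0.996, -0.0, -0.001]
ft_force: [-0.4, -0.4, -0.5]
width: 0.0324
grip_force: 0.0
```

{"name": "drive_tool", "arguments": {
  "increments": [
    [0,0,-0.01,0,0,0],
    [0,0,-0.05,0,0,0],
    [0,0,-0.13,0,0,0],
    [0,0,-0.23,0,0,0],
    [0,0,-0.33,0,0,0]
  ]
}}

```text
time: 20.23
ee_pos: [0.4628, 0.0962, 0.1036]
eef_rot: [-0.094, 0.996, -0.001, -0.001]
ft_force: [0.6, -0.3, 0.8]
width: 0.0346
grip_force: 0.0
```

Run:
```python
from fit import *
plan((.4798,-.334,.15),.185)
```

```text
shift [ 0.214 -1.419 -0.152] turn [ 0.002 -0.004 -1.995] dist 0.433 q7 1.49 t 20.2333
```

{"name": "drive_tool", "arguments": {
  "increments": [
    [0.02,-0.13,-0.03,0,0,0.15],
    [0.04,-0.26,-0.06,0,0,0.3],
    [0.06,-0.39,-0.09,0,0,0.45],
    [0.08,-0.52,-0.12,0,0,0.6],
    [0.1,-0.65,-0.15,0,0,0.75]
  ],
  "claw": 0
}}

```text
time: 20.65
ee_pos: [0.4703, -0.1024, 0.1486]
eef_rot: [0.201, 0.98, -0.0, -0.0]
ft_force: [1.7, 0.8, -0.3]
width: 0.0603
grip_force: 0.0
```

Run:
```python
from fit import *
plan((.4798,-.334,.15),.185)
```

```text
shift [-0.333 -0.697 -0.004] turn [-1.000e-03 -0.000e+00  1.248e+00] dist 0.232 q7 1.32 t 20.65
```

{"name": "drive_tool", "arguments": {
  "increments": [
    [-0.05,-0.11,0,0,0,0.15],
    [-0.11,-0.22,0,0,0,0.3],
    [-0.17,-0.34,0,0,0,0.45],
    [-0.22,-0.46,0,0,0,0.6],
    [-0.28,-0.58,0,0,0,0.75]
  ]
}}

```text
time: 21.07
ee_pos: [0.4799, -0.2953, 0.1483]
eef_rot: [0.477, 0.879, -0.001, -0.0]
ft_force: [1.1, 0.0, -0.7]
width: 0.0859
grip_force: 0.0
```

Run:
```python
from fit import *
plan((.4798,-.334,.10),.185)
for n in("top","scene"): grab(n,n+"8")
a=cv2.resize(cv2.imread("pics/scene8.png")[150:350,130:400],None,fx=2,fy=2,interpolation=2); b=cv2.resize(cv2.imread("pics/top8.png")[200:320,230:330],None,fx=2,fy=400/120,interpolation=2)
cv2.imwrite("pics/i.png",np.hstack([a,b]))
```

```text
shift [-0.108 -0.07   0.161] turn [-0.002  0.001  0.499] dist 0.062 q7 1.21 t 21.0667
```

View pics/i.png

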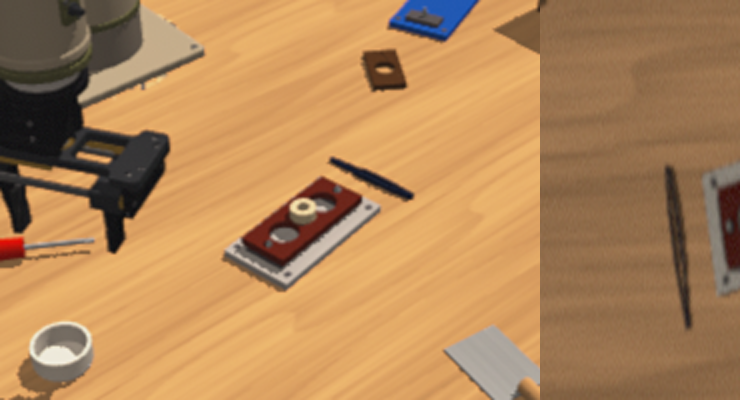

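The tweezers lie parallel to the fixture's end edge, and the board and spacer are fine. Now the dish.

{"name": "drive_tool", "arguments": {
  "increments": [
    [-0.03,-0.02,0.03,0,0,0.12],
    [-0.06,-0.04,0.06,0,0,0.25],
    [-0.09,-0.06,0.1,0,0,0.38],
    [-0.108,-0.07,0.14,0,0,0.499],
    [-0.108,-0.07,0.161,0,0,0.499]
  ]
}}

```text
time: 21.58
ee_pos: [0.4797, -0.3329, 0.0985]
eef_rot: [0.639, 0.769, -0.001, -0.001]
ft_force: [0.9, -0.4, -0.3]
width: 0.0871
grip_force: 0.0
```

Run:
```python
from fit import *
plan((.4798,-.334,.014),.185)
```

```text
shift [-0.004  0.     0.282] turn [-0.004  0.001 -0.   ] dist 0.084 q7 0.95 t 21.5833
```

{"name": "drive_tool", "arguments": {
  "increments": [
    [-0.004,0,0.06,0,0,0],
    [-0.004,0,0.13,0,0,0],
    [-0.004,0,0.2,0,0,0],
    [-0.004,0,0.25,0,0,0],
    [-0.004,0,0.28,0,0,0]
  ]
}}

```text
time: 22.0
ee_pos: [0.4802, -0.3321, 0.014]
eef_rot: [0.635, 0.772, -0.001, -0.001]
ft_force: [-0.5, -0.2, 0.3]
width: 0.0873
grip_force: 0.0
```

{"name": "drive_tool", "arguments": {
  "increments": [
    [0,0,0,0,0,0],
    [0,0,0,0,0,0],
    [0,0,0,0,0,0],
    [0,0,0,0,0,0],
    [0,0,0,0,0,0]
  ],
  "claw": 1,
  "force": 15
}}

```text
time: 22.42
ee_pos: [0.4812, -0.3338, 0.0166]
eef_rot: [0.637, 0.771, -0.001, 0.0]
ft_force: [-1.4, -0.3, 1.1]
width: 0.0614
grip_force: 0.8
```

{"name": "drive_tool", "arguments": {
  "increments": [
    [0,0,0,0,0,0],
    [0,0,0,0,0,0],
    [0,0,0,0,0,0],
    [0,0,0,0,0,0],
    [0,0,0,0,0,0]
  ]
}}

```text
time: 22.83
ee_pos: [0.481, -0.3338, 0.0165]
eef_rot: [0.637, 0.771, -0.001, 0.0]
ft_force: [-1.2, 2.2, 7.0]
width: 0.059
grip_force: 15.0
```

{"name": "drive_tool", "arguments": {
  "increments": [
    [0,0,-0.02,0,0,0],
    [0,0,-0.09,0,0,0],
    [0,0,-0.2,0,0,0],
    [0,0,-0.3,0,0,0],
    [0,0,-0.34,0,0,0]
  ]
}}

```text
time: 23.25
ee_pos: [0.4818, -0.3347, 0.1218]
eef_rot: [0.637, 0.771, -0.0, 0.002]
ft_force: [0.8, 0.0, -0.2]
width: 0.0596
grip_force: 15.0
```

Run:
```python
from fit import *
plan((.4501,.165,.11),.185)
```

```text
shift [1.656 0.21  0.034] turn [0.002 0.004 0.006] dist 0.501 q7 0.95 t 23.25
```

{"name": "drive_tool", "arguments": {
  "increments": [
    [0.09,0.012,0,0,0,0],
    [0.2,0.025,0,0,0,0],
    [0.31,0.039,0,0,0,0],
    [0.43,0.054,0,0,0,0],
    [0.55,0.07,0,0,0,0]
  ]
}}

```text
time: 23.67
ee_pos: [0.4695, -0.166, 0.1173]
eef_rot: [0.637, 0.771, -0.001, -0.0]
ft_force: [-0.1, -0.1, -0.7]
width: 0.0592
grip_force: 15.0
```

{"name": "drive_tool", "arguments": {
  "increments": [
    [0.12,0.015,0,0,0,0],
    [0.24,0.03,0,0,0,0],
    [0.36,0.045,0,0,0,0],
    [0.48,0.06,0,0,0,0],
    [0.6,0.076,0,0,0,0]
  ]
}}

```text
time: 24.08
ee_pos: [0.4579, 0.0153, 0.1174]
eef_rot: [0.637, 0.771, -0.001, -0.0]
ft_force: [1.6, 0.3, -0.5]
width: 0.0594
grip_force: 15.0
```

{"name": "drive_tool", "arguments": {
  "increments": [
    [0.12,0.015,0,0,0,0],
    [0.24,0.03,0,0,0,0],
    [0.35,0.045,0,0,0,0],
    [0.44,0.057,0,0,0,0],
    [0.5,0.064,0.02,0,0,0.006]
  ]
}}

```text
time: 24.5
ee_pos: [0.4488, 0.168, 0.1118]
eef_rot: [0.637, 0.77, -0.0, -0.0]
ft_force: [0.6, -0.6, -0.9]
width: 0.0594
grip_force: 15.0
```

Run:
```python
from fit import *
plan((.4501,.165,.05),.185)
```

```text
shift [-0.011  0.003  0.206] turn [-0.001 -0.001  0.004] dist 0.062 q7 -0.22 t 24.5
```

{"name": "drive_tool", "arguments": {
  "increments": [
    [-0.01,0.003,0.05,0,0,0],
    [-0.01,0.003,0.12,0,0,0],
    [-0.01,0.003,0.19,0,0,0],
    [-0.01,0.003,0.25,0,0,0],
    [-0.01,0.003,0.28,0,0,0]
  ]
}}

```text
time: 24.92
ee_pos: [0.449, 0.161, 0.0251]
eef_rot: [0.639, 0.77, -0.002, -0.001]
ft_force: [-1.0, -0.1, 0.1]
width: 0.0594
grip_force: 15.0
```

Run:
```python
from fit import *
plan((.4501,.165,.0165),.185)
```

```text
shift [0.012 0.006 0.029] turn [-0.006  0.002  0.001] dist 0.01 q7 -0.15 t 24.9167
```

{"name": "drive_tool", "arguments": {
  "increments": [
    [0.005,0.003,0.006,0,0,0],
    [0.01,0.004,0.012,0,0,0],
    [0.01,0.004,0.018,0,0,0],
    [0.01,0.004,0.024,0,0,0],
    [0.01,0.004,0.027,0,0,0]
  ]
}}

```text
time: 25.33
ee_pos: [0.4514, 0.1651, 0.0196]
eef_rot: [0.639, 0.77, -0.0, -0.0]
ft_force: [-0.8, 0.2, -1.1]
width: 0.0597
grip_force: 15.0
```

{"name": "drive_tool", "arguments": {
  "increments": [
    [0,0,0.002,0,0,0],
    [0,0,0.004,0,0,0],
    [0,0,0.005,0,0,0],
    [0,0,0.005,0,0,0],
    [0,0,0.005,0,0,0]
  ]
}}

```text
time: 25.75
ee_pos: [0.451, 0.1649, 0.0177]
eef_rot: [0.639, 0.77, -0.001, -0.0]
ft_force: [0.8, -0.2, -0.6]
width: 0.0594
grip_force: 15.0
```

{"name": "drive_tool", "arguments": {
  "increments": [
    [0,0,0.002,0,0,0],
    [0,0,0.004,0,0,0],
    [0,0,0.005,0,0,0],
    [0,0,0.005,0,0,0],
    [0,0,0.005,0,0,0]
  ]
}}

```text
time: 26.17
ee_pos: [0.4511, 0.1649, 0.0164]
eef_rot: [0.639, 0.769, -0.001, -0.0]
ft_force: [-1.9, -0.7, 5.9]
width: 0.0597
grip_force: 15.0
```

{"name": "drive_tool", "arguments": {
  "increments": [
    [0,0,0,0,0,0],
    [0,0,0,0,0,0],
    [0,0,0,0,0,0],
    [0,0,0,0,0,0],
    [0,0,0,0,0,0]
  ],
  "claw": 0
}}

```text
time: 26.58
ee_pos: [0.451, 0.1648, 0.016]
eef_rot: [0.639, 0.77, -0.001, -0.0]
ft_force: [0.6, -0.9, 0.6]
width: 0.0835
grip_force: 0.0
```

{"name": "drive_tool", "arguments": {
  "increments": [
    [0,0,0,0,0,0],
    [0,0,-0.04,0,0,0],
    [0,0,-0.13,0,0,0],
    [0,0,-0.23,0,0,0],
    [0,0,-0.35,0,0,0]
  ]
}}

```text
time: 27.0
ee_pos: [0.4502, 0.1643, 0.1212]
eef_rot: [0.639, 0.769, -0.002, -0.001]
ft_force: [0.4, 0.6, 0.5]
width: 0.0873
grip_force: 0.0
```

{"name": "drive_tool", "arguments": {
  "increments": [
    [0.1,0,-0.05,0,0,0],
    [0.2,0,-0.1,0,0,0],
    [0.3,0,-0.15,0,0,0],
    [0.4,0,-0.2,0,0,0],
    [0.5,0,-0.25,0,0,0]
  ]
}}

```text
time: 27.42
ee_pos: [0.4231, 0.3138, 0.1969]
eef_rot: [0.639, 0.769, -0.001, -0.0]
ft_force: [0.4, 1.3, -0.4]
width: 0.0872
grip_force: 0.0
```

Run:
```python
from fit import *
for n in("top","scene"): grab(n,n+"9")
im=cv2.imread("pics/scene9.png")
print(fit("scene",im,"dish",(.45,.165,0)))
c=cv2.resize(im[150:350,200:440],None,fx=2.2,fy=2.2,interpolation=2); t=cv2.resize(cv2.imread("pics/top9.png")[200:320,230:400],None,fx=1.5,fy=440/120,interpolation=2)
cv2.imwrite("pics/j.png",np.hstack([c,t]))
M=R.from_euler("z",.185).as_matrix()
f=lambda P:(w2p("scene",np.array(P)@M.T+[.4846,-.0267,0])-[200,150])*2.2
print("tw ends",f([(.06,.125,.004),(-.06,.125,.004)]).round(), "spacer top centre",f([(0,0,.04)]).round(),"board top corners",f([(a,b,.026) for a in(-.03,.03) for b in(-.07,.07)]).round().tolist())
```

```text
(array([0.44942306, 0.16472718, 0.03411449]), np.float64(0.008654087781906128))
tw ends [[298. 215.]
 [209. 173.]] spacer top centre [[179. 225.]] board top corners [[111.0, 260.0], [199.0, 191.0], [158.0, 285.0], [244.0, 214.0]]
```

View pics/j.png

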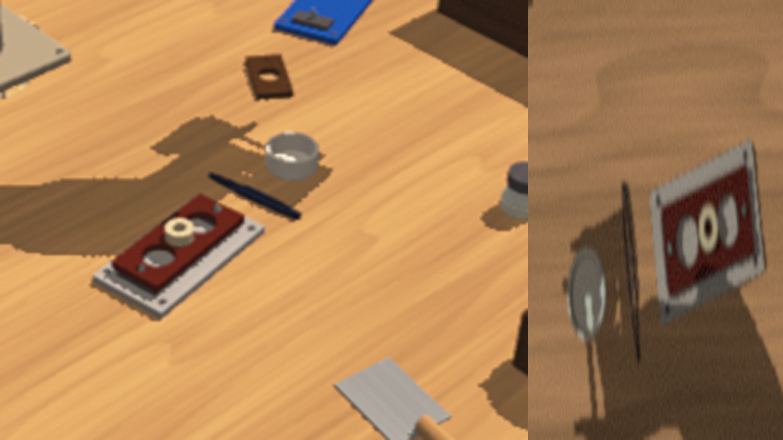

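```bash
sed -i 's/(V<110)/(V<170)/; s/(H<9)/(H<6)/' fit.py
python3 - <<'E'
from fit import *
im=cv2.imread("pics/scene9.png")
for z in(.014,.016,.019): print(z,fit("scene",im,"board",(.485,-.027,.185),z))
print(fit("scene",im,"jig",(.485,-.027,.185)),fit("scene",im,"spacer",(.485,-.027,0),.026), read_state()["joint_vel"].round(3))
E
```

```text
0.014 (array([ 0.48225554, -0.02563814,  0.18119067]), np.float64(0.021952928975224495))
0.016 (array([ 0.48399768, -0.02742179,  0.18526494]), np.float64(0.024420255795121193))
0.019 (array([ 0.48681927, -0.0292683 ,  0.19122688]), np.float64(0.02804771438241005))
(array([ 0.48648793, -0.02725573,  0.18152058]), np.float64(0.2642730176448822)) (array([ 0.48618113, -0.02749304,  0.11368246]), np.float64(0.08549448847770691)) [ 0.04  -0.007  0.064  0.081  0.027 -0.025  0.057]
```

{"name": "drive_tool", "arguments": {
  "increments": [
    [0,0,0,0,0,0],
    [0,0,0,0,0,0],
    [0,0,0,0,0,0],
    [0,0,0,0,0,0],
    [0,0,0,0,0,0]
  ]
}}

```text
time: 27.93
ee_pos: [0.4238, 0.3116, 0.1957]
eef_rot: [0.639, 0.769, -0.001, -0.0]
ft_force: [-0.7, -0.3, 0.1]
width: 0.0867
grip_force: 0.0
```

```bash
python3 -c "
from bench import *
print(close_job())"
```

```text
the job is handed in; nothing more can be done
None
```

I handed the job in at about 28 s. By the last camera check, the board is home on both pins, the spacer is flat and about 2 mm off the board's centre, and the dish and tweezers are within a few millimetres of their spots. `close_job()` gave no verdict. The first descent pressed the gripper on something, probably the table, at about 95–104 N. That is under the 120 N wrist limit, but it may have broken the 40 N limit if the gripper's body took the load.

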